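# Check the paint case's spring latch and set the tally

## Robot

A 7-joint arm with a two-finger parallel gripper is mounted at the origin on the work surface. World frame = base frame: x ahead of the robot, y to its left, z up, the work surface at z = 0. Lengths are in m, angles in degrees, forces in N, time in s.
With the tool pointing down it reaches from about 0.425 to 0.875 m from the base axis. Payload 4.7 kg.
Tool frame: the origin (TCP) lies between the finger pads; the fingertips stand 19 mm ahead of it and the grasp point (between the pads) is the TCP; x points along the fingers, z is the direction in which the jaws open and shut, and the axes are right-handed (so a half turn about x gives the same grasp; the last joint's range is limited). The gripper opens to 87 mm and grips with 3 to 60 N. Pads are 19 mm wide; open, the fingers measure 117 mm over their backs; the gripper's body (75 mm by 190 mm) begins 51 mm behind the grasp point.
Start: joints at [66.755, 18.392, -4.016, 83.108, 1.295, 78.541, -3.26], TCP at [0.265, -0.594, 0.242] pointing down, gripper open.
Joint ranges: [-163.93, 163.93], [-17.29, 119.83], [-79.2, 71.16], [3.27, 140.29], [-89.18, 269.18], [5.43, 117.66], [-154.24, 154.24]. Speed limits (degrees/s): [147.25, 147.25, 180, 180, 180, 180, 180].

## Interface

Orientations are given as [roll, pitch, yaw] about the fixed x, y, z axes, in that order (R = Rz(yaw) Ry(pitch) Rx(roll)).
In Python, from cell import monitor, read_camera, camera_model, env, regions_of gives the robot as it stands. The module is installed in compiled form; this text tells all that it offers.
- The arm moves only by the tool step_arm, never from a script. Its argument "deltas" is a list of rows, each a list of 5 numbers: the gripper's target within -1 to 1 (fully open at 1, half-way at 0, shut at -1), then the shift along the tool's x, y, z in m, then the turn about the tool's x in degrees. A call has 1 to 12 rows; each row is the pose to reach, as a shift and turn from the pose commanded when the call began, along the tool's axes at that moment; what a row does not reach only later rows make up. A row lasts 1/8 s, in which the tool goes at most 62.5 mm and 10.7 degrees, less where a joint would pass 70% of its speed; a pose out of reach is approached as far as the arm can. A call with a gripper value outside its range is refused whole. The fingers move at their own pace and stop on an object; "newtons" is the grip in N (left out, the last holds). Time passes only in rows, so rows that repeat a pose let the fingers close. It gives the time, the measured TCP pose, the force and the opening at its end, in the units of the state.
- monitor.get_obs(): the state, without advancing time (a new reading comes with each control period).
- read_camera(name): name is "scene" or "top"; returns (picture, depth): 420x560x3 uint8, red, green, blue; 420x560 float32, m along the optical axis (not along the pixel's ray), 0 where there is no reading.
- camera_model(name): a dict with "fx", "fy", "cx", "cy" (pixels), "xyz" and "attitude" of the camera in the world. Camera axes: x right, y down, z forward; pixel columns grow to the right and rows downward; lengths in m; the calibration is good to about 2 mm. A picture is of the moment at which its call begins. camera_model takes no time and is no camera call.
- env.sign_off(): hands the job in, once; it reports no verdict.
Trained networks look in the newest picture that a camera, given by its name, has taken for a name from the list of things; names that differ only in an ending like _2 or _b are one class to them, and where a whole thing is asked for, a point or a joint stands for the part that bears it (a point fixed in the world has none). Each returns a list of dicts, best first, with "p" (0 to 1); they miss things now and then, are a little off and sometimes report something else, mostly with a low value. They report only what shows in the picture. A call takes as long as a camera call.
- regions_of(camera, thing): "pixels" (420x560 bool, what is visible of it) and "pixel" ([column, row] in pixels, amid what is visible of it).
The state is a dict: "time_s": time; "qpos": joint angles; "joint_velocities": joint speeds; "effort": joint torques, N m; "tool_pos": TCP position; "tool_rot": TCP orientation; "force": force on the tool from outside, world axes, zero at the start; "wrist_torque": the same for the moment, N m; "grip_width": finger opening in m.
Only numpy, scipy, OpenCV 4.12 (cv2) and the standard library are available. Lean on these libraries where they do the work, as an engineer would, in place of code of your own. Each camera call takes 0.05 s, during which the arm holds its last target. There are 200 camera calls.

## Task

Test the spring latch on the wooden paint case: push its round black pad straight down, slowly, until the latch clicks over or the pad is level with its collar, which is its 12 N limit; never push much harder than that. If it clicked, leave it clicked and slide the wooden marker on the tally board fully to the ring end (fit for use); if it did not, let it stay latched and slide the marker fully to the cross end (for repair).

Things in the scene. Friction and masses are not known exactly. Their poses are not given: they have to be found in the camera images.
- latch: Spring latch on top of the fixed wooden paint case (180 x 220 x 80 mm): steel rocker plate 102 x 34 x 5 mm. Origin on its pivot, 106 mm above the table; x along the plate to the upturned tail, 50 mm away, z up. A good latch gives at 4 to 8 N, clicking after 5 to 9 mm of push: plate tips 0.28 rad about y, tail end 14 mm up, and stays so. A bad one stays level beyond 20 N. They look alike.
- pad (a point): Centre of the top of the latch's round black push pad, 36 mm across, 126.5 mm above the table, at the end of the plate away from the tail (40 mm from the pivot). It stands 8 mm proud of its dark collar, 42 mm across. The pad is sprung, 1.5 N per mm down, 16 mm travel: level with the collar is 12 N. After a click the pad and collar sit 11 mm lower.
- marker_grip (a point): Sliding marker of the tally board: centre of its upright dark wooden post, 22 mm across, 52.5 mm above the table. Its top is 22 mm above this point, the carriage (36 x 36 mm) 24.5 mm below. It slides along the straight line from cross to ring, 70 mm either way from the board's middle to hard stops, with 1.5 N of friction; it starts near the middle and stays where it is left.
- ring (a point): Flat dark wooden ring, 60 mm across, 8 mm thick, fixed on one end of the tally board (70 x 320 mm, 8 mm thick; either end): centre of its top, 125 mm from the board's middle along the rail. With the marker fully at this end, the two centres are 55 mm apart in plan.
- cross (a point): Flat dark wooden diagonal cross, 62 mm bars, 8 mm thick, fixed on the other end of the tally board: centre of its top, 125 mm from the board's middle along the rail. With the marker fully at this end, the two centres are 55 mm apart in plan.

How it is judged (in metres and radians):
On the way:
1. The latch is tested: it has clicked over, or it has been pushed with at least 9 N without clicking ((angle between latch's own z axis and vertical above 0.2 rad or contact force between latch and anything else above 9 N)), for 0.1 s.
At the end, for the whole second after the job is handed in: Either the latch is clicked over (tipped more than 0.2 rad) and the marker is within 15 mm of its stop at the ring end, or the latch is still level (under 0.08 rad) and the marker is within 15 mm of its stop at the cross end (((angle between latch's own z axis and vertical above 0.2 rad and horizontal distance between marker_grip and ring below 0.07 m) or (angle between latch's own z axis and vertical below 0.08 rad and horizontal distance between marker_grip and cross below 0.07 m))); the robot touches nothing.
It fails at once if The latch is pushed with more than 18 N (contact force between latch and anything else above 18 N).
It also fails if it takes over 48 s, if anything falls off the work surface, if the arm or the gripper's body presses on something with over 40 N, if the wrist force passes 120 N, or if a joint passes its speed limit or range.

## Working session

There is one attempt and no reset: what is moved stays moved. The work goes in short steps, Python scripts to look and compute and a tool call to move; the robot and the scene stay as the last step left them, time stands still between calls to the robot, and variables do not carry over. Pictures are saved under pics/ and viewed, about 8 in all and at most 12, crops included, and the job is handed in when it is done.

Besides the shell and the picture viewer there is one more tool, called as name(argument=value, ...), one argument or row to a line, values as JSON. step_arm: Moves the arm, as the interface text tells. Its arguments: {"type":"object","properties":{"deltas":{"type":"array"},"newtons":{"type":"number"}},"required":["deltas"]}

```bash
mkdir -p pics; cat > h.py <<'E'
import numpy as np, cv2
from scipy.spatial.transform import Rotation as R
from cell import monitor, read_camera, camera_model, env, regions_of
def cloud(cam,depth):
    m=camera_model(cam); v,u=np.mgrid[:420,:560]
    p=np.stack([(u-m['cx'])/m['fx']*depth,(v-m['cy'])/m['fy']*depth,depth],-1)
    a=np.array(m['attitude'])
    Rm=a if a.shape==(3,3) else R.from_euler('xyz',a,degrees=True).as_matrix()
    return p@Rm.T+np.array(m['xyz'])
E
python3 - <<'E'
from h import *
o=monitor.get_obs(); print(o['time_s'],o['tool_pos'],o['tool_rot'],o['force'],o['grip_width'])
ims=[]
for c in ['top','scene']:
    im,d=read_camera(c); ims.append(im); P=cloud(c,d); print(c,camera_model(c))
    for t in ['latch','pad','marker_grip','ring','cross']:
        for r in regions_of(c,t)[:2]:
            m=r['pixels']&(d>0); q=P[m]
            if len(q)==0: print(c,t,'none');continue
            hi=q[q[:,2]>np.percentile(q[:,2],90)-.004]
            print(c,t,round(r['p'],2),r['pixel'],m.sum(),'med',np.median(q,0).round(4),'mid',((q.min(0)+q.max(0))/2).round(4),'ext',np.ptp(q,axis=0).round(3),'top',hi.mean(0).round(4))
    cv2.imwrite(f'pics/{c}0.png',im[:,:,::-1])
E
```

```text
0.0 [ 0.26463195 -0.59313077  0.24046283] [-175.95062334   89.89198049  118.10076322] [-0.44662542  0.37180015 -0.20282614] 0.0869745621807437
top {'fx': 398.1293860902007, 'fy': 398.1293860902007, 'cx': 272.71716203512295, 'cy': 209.795254921729, 'xyz': array([0.48314975, 0.00800456, 0.90917036]), 'attitude': array([-177.12249119,   -0.76147209,  -89.01780951])}
top latch 0.82 [163.2, 235.2] 1058 med [0.4772 0.2165 0.1098] mid [0.4824 0.2229 0.1031] ext [0.109 0.08  0.054] top [0.4473 0.2285 0.1255]
top pad 0.71 [155.6, 243.7] 297 med [0.4477 0.229  0.1253] mid [0.4474 0.2303 0.1227] ext [0.036 0.038 0.015] top [0.447  0.229  0.1257]
top marker_grip 0.72 [372.3, 211.7] 305 med [ 0.5182 -0.2167  0.0288] mid [ 0.5195 -0.2231  0.0414] ext [0.044 0.046 0.074] top [ 0.5191 -0.2219  0.0746]
top marker_grip 0.22 [417.3, 196.3] 341 med [ 0.5651 -0.3336  0.0153] mid [ 0.5645 -0.3348  0.0121] ext [0.057 0.058 0.015] top [ 0.5642 -0.3345  0.016 ]
top cross 0.53 [417.5, 198.5] 300 med [ 0.5635 -0.3319  0.0155] mid [ 0.5644 -0.3343  0.0128] ext [0.057 0.059 0.014] top [ 0.5641 -0.3339  0.016 ]
s
[... 409 characters left out ...]
0.5701 -0.3361  0.0147] mid [ 0.5689 -0.3362  0.0125] ext [0.056 0.06  0.013] top [ 0.5692 -0.3363  0.0153]
scene pad 0.48 [397.3, 205.8] 180 med [0.4531 0.2265 0.1251] mid [0.3812 0.2149 0.0644] ext [0.174 0.058 0.13 ] top [0.4499 0.2265 0.1255]
scene marker_grip 0.85 [210.1, 197.5] 244 med [ 0.5296 -0.2196  0.0376] mid [ 0.5097 -0.2426  0.0388] ext [0.07  0.08  0.078] top [ 0.5243 -0.2248  0.0736]
scene ring 0.57 [265.0, 209.3] 190 med [ 0.4763 -0.1026  0.0147] mid [ 0.4662 -0.104   0.0089] ext [0.077 0.057 0.022] top [ 0.4752 -0.1038  0.0152]
scene cross 0.6 [170.7, 200.3] 177 med [ 0.5704 -0.3359  0.0147] mid [ 0.569  -0.3361  0.0125] ext [0.058 0.059 0.013] top [ 0.5687 -0.336   0.0153]
```

View pics/top0.png

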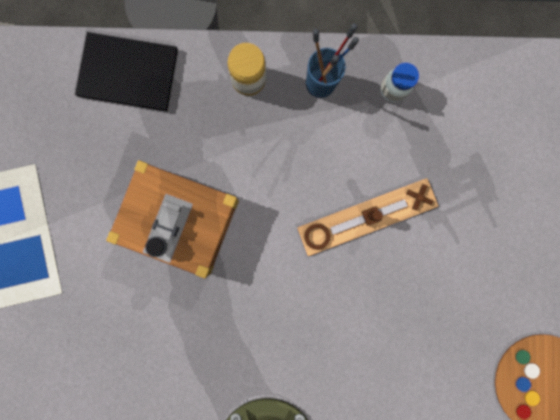

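View pics/scene0.png

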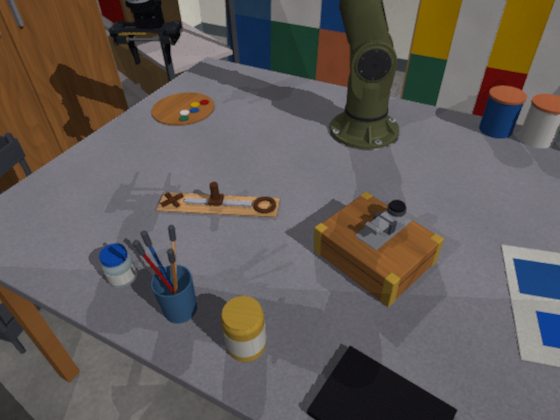

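The top view shows the pad at about (156,245), the ring at (317,236), the marker at (374,213) and the cross at (419,197). The scene view agrees: ring at (265,206), cross at (172,200), pad at (397,207). The networks' labels fit, apart from one false "pad" reported on the cross.

```bash
cat >> h.py <<'E'
def shift(*pts):
    o=monitor.get_obs(); M=R.from_euler('xyz',o['tool_rot'],degrees=True).as_matrix()
    print('t',o['time_s'],'tcp',o['tool_pos'],'F',np.round(o['force'],2)); print('axes x,y,z cols',M.round(3).tolist())
    for p in pts: print(p,'->',(M.T@(np.array(p)-o['tool_pos'])).round(4))
E
python3 -c "
from h import *
shift((.52,-.25,.25),(.5,0,.25),(.449,.228,.2))"
```

```text
t 0.6 tcp [ 0.26493096 -0.59359792  0.24162423] F [ 0.24  0.44 -0.13]
axes x,y,z cols [[0.0, 0.913, 0.408], [-0.0, 0.408, -0.913], [-1.0, -0.0, 0.0]]
(0.52, -0.25, 0.25) -> [-0.0084  0.373  -0.2098]
(0.5, 0, 0.25) -> [-0.0085  0.4566 -0.4463]
(0.449, 0.228, 0.2) -> [ 0.0415  0.5029 -0.6752]
```

step_arm(
  deltas=[
    [-1, 0, 0.053, -0.03, 0],
    [-1, 0, 0.106, -0.06, 0],
    [-1, 0, 0.16, -0.09, 0],
    [-1, 0, 0.213, -0.12, 0],
    [-1, 0, 0.267, -0.15, 0],
    [-1, 0, 0.32, -0.18, 0],
    [-1, 0, 0.373, -0.21, 0],
    [-1, 0, 0.394, -0.269, 0],
    [-1, 0, 0.415, -0.328, 0],
    [-1, 0, 0.436, -0.387, 0],
    [-1, 0, 0.457, -0.446, 0],
    [-1, 0, 0.457, -0.446, 0],
  ],
  newtons=10,
)

```text
time_s: 2.1
tool_pos: [0.5, 0.0063, 0.2423]
tool_rot: [98.8, 89.9, 33.5]
force: [0.1, -0.5, 0.6]
grip_width: 0.0004
```

step_arm(
  deltas=[
    [-1, 0, 0.012, -0.057, 0],
    [-1, 0, 0.023, -0.115, 0],
    [-1, 0.02, 0.035, -0.172, 0],
    [-1, 0.045, 0.046, -0.229, 0],
    [-1, 0.045, 0.046, -0.229, 0],
    [-1, 0.045, 0.046, -0.229, 0],
  ],
)

```text
time_s: 2.85
tool_pos: [0.4498, 0.2266, 0.1965]
tool_rot: [-23.4, 90.0, -89.4]
force: [0.1, -1.2, 0.5]
grip_width: 0.0006
```

```bash
python3 - <<'E'
from h import *
shift((.449,.228,.1455))
print(monitor.get_obs()['tool_rot'],monitor.get_obs()['grip_width'])
for c in ['top','scene']:
    im,d=read_camera(c);P=cloud(c,d)
    for r in regions_of(c,'pad')[:2]:
        q=P[r['pixels']&(d>0)]; q=q[abs(q[:,2]-.126)<.006]
        if len(q): print(c,r['p'],len(q),q.mean(0),np.ptp(q,axis=0))
    cv2.imwrite(f'pics/{c}1.png',im[:,:,::-1])
x=cv2.imread('pics/scene1.png')[90:300,290:530]; cv2.imwrite('pics/crop1.png',cv2.resize(x,None,fx=2.5,fy=2.5))
E
```

```text
t 2.85 tcp [0.44977851 0.22661087 0.19648108] F [ 0.08 -1.24  0.5 ]
axes x,y,z cols [[0.0, 0.914, 0.407], [-0.001, 0.407, -0.914], [-1.0, -0.0, 0.001]]
(0.449, 0.228, 0.1455) -> [ 0.051  -0.0001 -0.0016]
[-23.43171821  89.95236465 -89.4323094 ] 0.0005596385893574981
top 0.56 85 [0.45437042 0.22264873 0.12552935] [0.0176489  0.02052445 0.00779454]
scene 0.73 161 [0.45130629 0.22693702 0.1250763 ] [0.03751479 0.03479899 0.00843353]
```

View pics/crop1.png

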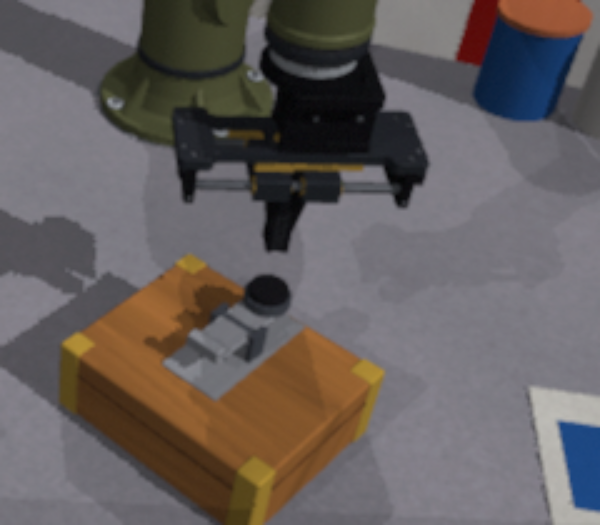

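Closed fingertips are at crop (276,245), right above the pad at (267,290). Descending to just above it, then pushing in small steps.

step_arm(
  deltas=[
    [-1, 0.015, 0, -0.001, 0],
    [-1, 0.03, 0, -0.001, 0],
    [-1, 0.04, 0, -0.001, 0],
    [-1, 0.046, 0, -0.001, 0],
    [-1, 0.046, 0, -0.001, 0],
    [-1, 0.046, 0, -0.001, 0],
  ],
)

```text
time_s: 3.8
tool_pos: [0.449, 0.2289, 0.1509]
tool_rot: [84.0, 90.0, 18.0]
force: [0.6, -0.3, 1.1]
grip_width: 0.0008
```

step_arm(
  deltas=[
    [-1, 0.001, 0, 0, 0],
    [-1, 0.002, 0, 0, 0],
    [-1, 0.003, 0, 0, 0],
    [-1, 0.004, 0, 0, 0],
    [-1, 0.005, 0, 0, 0],
    [-1, 0.006, 0, 0, 0],
    [-1, 0.007, 0, 0, 0],
    [-1, 0.007, 0, 0, 0],
  ],
)

```text
time_s: 4.8
tool_pos: [0.4487, 0.2287, 0.1437]
tool_rot: [-22.2, 90.0, -88.2]
force: [-1.5, -0.2, 2.8]
grip_width: 0.0006
```

step_arm(
  deltas=[
    [-1, 0.0005, 0, 0, 0],
    [-1, 0.001, 0, 0, 0],
    [-1, 0.0015, 0, 0, 0],
    [-1, 0.002, 0, 0, 0],
    [-1, 0.002, 0, 0, 0],
  ],
)

```text
time_s: 5.42
tool_pos: [0.4484, 0.2288, 0.1415]
tool_rot: [-97.0, 90.0, -162.9]
force: [-2.4, 0.4, 4.8]
grip_width: 0.0003
```

step_arm(
  deltas=[
    [-1, 0.0005, 0, 0, 0],
    [-1, 0.001, 0, 0, 0],
    [-1, 0.001, 0, 0, 0],
  ],
)

```text
time_s: 5.8
tool_pos: [0.4482, 0.229, 0.1405]
tool_rot: [-110.8, 90.0, -176.8]
force: [-2.6, -0.5, 5.1]
grip_width: 0.0005
```

step_arm(
  deltas=[
    [-1, 0.0005, 0, 0, 0],
    [-1, 0.001, 0, 0, 0],
    [-1, 0.001, 0, 0, 0],
  ],
)

```text
time_s: 6.18
tool_pos: [0.4478, 0.2291, 0.1394]
tool_rot: [-114.4, 89.9, 179.7]
force: [-4.1, -0.7, 6.3]
grip_width: 0.0005
```

step_arm(
  deltas=[
    [-1, 0.0005, 0, 0, 0],
    [-1, 0.001, 0, 0, 0],
    [-1, 0.001, 0, 0, 0],
  ],
)

```text
time_s: 6.55
tool_pos: [0.4489, 0.2285, 0.1381]
tool_rot: [52.5, 90.0, -13.5]
force: [-0.3, -0.2, 0.0]
grip_width: 0.0003
```

step_arm(
  deltas=[
    [-1, 0.0005, 0, 0, 0],
    [-1, 0.001, 0, 0, 0],
    [-1, 0.001, 0, 0, 0],
  ],
)

```text
time_s: 6.92
tool_pos: [0.4489, 0.2286, 0.1376]
tool_rot: [41.5, 90.0, -24.4]
force: [-0.4, -1.3, 0.7]
grip_width: 0.0005
```

Force dropped from about 7 N to zero, so it probably clicked. Lifting and checking by camera.

step_arm(
  deltas=[
    [-1, -0.03, 0, 0, 0],
    [-1, -0.08, 0, 0, 0],
    [-1, -0.1, -0.023, 0.057, 0],
    [-1, -0.1, -0.023, 0.115, 0],
    [-1, -0.1, 0.0, 0.173, 0],
    [-1, -0.1, 0.0, 0.229, 0],
    [-1, -0.1, 0.0, 0.229, 0],
  ],
)

```text
time_s: 7.8
tool_pos: [0.5432, 0.0136, 0.2366]
tool_rot: [-71.4, 89.9, -137.9]
force: [-0.1, 0.1, -0.4]
grip_width: 0.0007
```

```bash
python3 - <<'E'
from h import *
for c in ['scene','top']:
    im,d=read_camera(c);P=cloud(c,d)
    for t in ['latch','pad','marker_grip']:
      for r in regions_of(c,t)[:1]:
        q=P[r['pixels']&(d>0)]; h=q[q[:,2]>np.percentile(q[:,2],85)-.004]
        print(c,t,r['p'],len(q),'top',h.mean(0),'max',q[:,2].max())
    cv2.imwrite(f'pics/{c}2.png',im[:,:,::-1])
x=cv2.imread('pics/scene2.png')[160:310,300:460]; cv2.imwrite('pics/crop2.png',cv2.resize(x,None,fx=3.5,fy=3.5))
shift((.522,-.2235,.2),(.522,-.2235,.055))
E
```

```text
scene latch 0.95 470 top [0.52918514 0.20066197 0.1287211 ] max 0.13330198763618117
scene marker_grip 0.8 276 top [ 0.52432527 -0.22401795  0.0727074 ] max 0.07660931681681482
top latch 0.76 978 top [0.49970047 0.20972653 0.12179549] max 0.13385887004744002
top pad 0.62 258 top [0.44847295 0.22828916 0.11509484] max 0.12145817622310551
top marker_grip 0.7 224 top [ 0.5190567  -0.22145922  0.07443627] max 0.07800583161173313
t 8.2 tcp [0.54176088 0.02081936 0.23776611] F [-0.2   0.11  0.47]
axes x,y,z cols [[0.0, 0.912, 0.41], [-0.0, 0.41, -0.912], [-1.0, 0.0, 0.0]]
(0.522, -0.2235, 0.2) -> [ 0.0378 -0.1181  0.2148]
(0.522, -0.2235, 0.055) -> [ 0.1828 -0.1181  0.2147]
```

View pics/crop2.png

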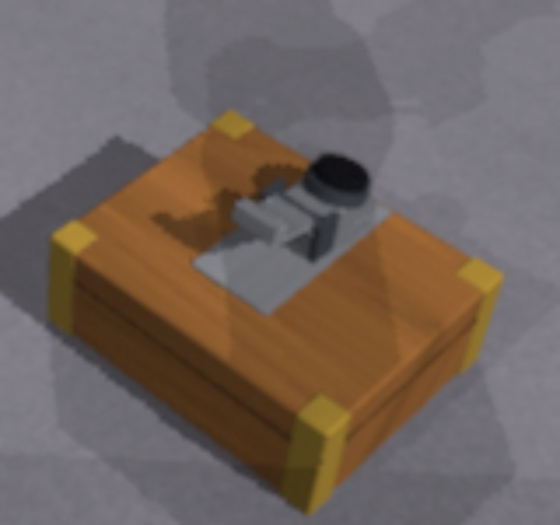

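The latch clicked: the pad is 11 mm lower (z 0.115, crop (340,178)) and the tail is up (crop (275,215), z 0.133). So the marker goes to the ring end. The jaws already line up with the rail.

step_arm(
  deltas=[
    [1, 0, -0.03, 0.054, 0],
    [1, 0, -0.059, 0.107, 0],
    [1, 0, -0.089, 0.161, 0],
    [1, 0.02, -0.118, 0.214, 0],
    [1, 0.07, -0.118, 0.214, 0],
    [1, 0.11, -0.118, 0.214, 0],
    [1, 0.11, -0.118, 0.214, 0],
    [1, 0.11, -0.118, 0.214, 0],
  ],
)

```text
time_s: 9.2
tool_pos: [0.5228, -0.2237, 0.1294]
tool_rot: [41.8, 89.9, -24.1]
force: [1.0, 0.4, 0.6]
grip_width: 0.0726
```

```bash
python3 - <<'E'
from h import *
im,d=read_camera('scene'); cv2.imwrite('pics/s3.png',cv2.resize(im[100:260,120:360,::-1],None,fx=3,fy=3))
print(monitor.get_obs()['grip_width'])
shift((.521,-.2225,.062),(.475,-.103,.062))
E
```

```text
0.07663737944271984
t 9.25 tcp [ 0.52313233 -0.22396004  0.12993352] F [ 0.51  0.72 -0.84]
axes x,y,z cols [[0.003, 0.913, 0.408], [-0.002, 0.408, -0.913], [-1.0, 0.002, 0.003]]
(0.521, -0.2225, 0.062) -> [ 0.0679 -0.0015 -0.0024]
(0.475, -0.103, 0.062) -> [ 0.0676  0.0053 -0.1303]
```

View pics/s3.png

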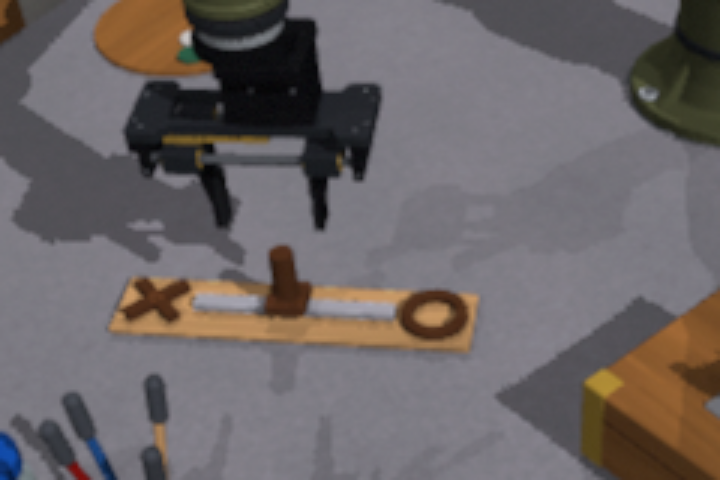

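The open fingers, at crop (222,225) and (320,225), straddle the post at (283,265), in line with the rail. Lowering and gripping lightly.

step_arm(
  deltas=[
    [1, 0.03, -0.0015, -0.002, 0],
    [1, 0.055, -0.0015, -0.002, 0],
    [1, 0.067, -0.0015, -0.002, 0],
    [1, 0.067, -0.0015, -0.002, 0],
    [-1, 0.067, -0.0015, -0.002, 0],
    [-1, 0.067, -0.0015, -0.002, 0],
    [-1, 0.067, -0.0015, -0.002, 0],
    [-1, 0.067, -0.0015, -0.002, 0],
    [-1, 0.067, -0.0015, -0.002, 0],
    [-1, 0.067, -0.0015, -0.002, 0],
  ],
  newtons=10,
)

```text
time_s: 10.5
tool_pos: [0.5193, -0.2227, 0.0605]
tool_rot: [-73.8, 90.0, -139.8]
force: [-0.2, 0.5, -0.0]
grip_width: 0.035
```

```bash
python3 - <<'E'
from h import *
shift((.475,-.103,.062))
print(monitor.get_obs()['grip_width'])
E
```

```text
t 10.5 tcp [ 0.51929049 -0.22267629  0.06052327] F [-0.17  0.54 -0.04]
axes x,y,z cols [[-0.0, 0.913, 0.408], [-0.0, 0.408, -0.913], [-1.0, -0.0, 0.0]]
(0.475, -0.103, 0.062) -> [-0.0015  0.0083 -0.1273]
0.03502534293854718
```

step_arm(
  deltas=[
    [-1, 0, 0, 0, 0],
    [-1, 0, 0, 0, 0],
    [-1, 0, 0, 0, 0],
    [-1, 0, 0.0005, -0.01, 0],
    [-1, 0, 0.001, -0.02, 0],
    [-1, 0, 0.0015, -0.03, 0],
    [-1, 0, 0.002, -0.04, 0],
    [-1, 0, 0.003, -0.05, 0],
    [-1, 0, 0.0035, -0.058, 0],
    [-1, 0, 0.004, -0.064, 0],
    [-1, 0, 0.004, -0.064, 0],
  ],
)

```text
time_s: 11.88
tool_pos: [0.4953, -0.162, 0.0604]
tool_rot: [-119.6, 89.8, 174.5]
force: [-4.2, -0.7, 4.8]
grip_width: 0.0213
```

step_arm(
  deltas=[
    [-1, 0, 0, -0.002, 0],
    [-1, 0, 0, -0.004, 0],
    [-1, 0, 0, -0.006, 0],
    [-1, 0, 0, -0.008, 0],
    [-1, 0, 0, -0.008, 0],
  ],
)

```text
time_s: 12.5
tool_pos: [0.4926, -0.1553, 0.0605]
tool_rot: [-107.3, 89.9, -173.3]
force: [-4.6, -1.9, 2.8]
grip_width: 0.0215
```

step_arm(
  deltas=[
    [-1, 0, -0.001, -0.002, 0],
    [-1, 0, -0.001, -0.004, 0],
    [-1, 0, -0.001, -0.005, 0],
    [-1, 0, -0.001, -0.005, 0],
  ],
)

```text
time_s: 13.0
tool_pos: [0.4923, -0.155, 0.0606]
tool_rot: [21.5, 89.6, -44.5]
force: [3.8, -10.7, -7.7]
grip_width: 0.022
```

Hard stop reached: no further motion and an 11 N reaction. Backing off slightly, opening, lifting and checking.

step_arm(
  deltas=[
    [-1, 0, 0, 0.005, 0],
    [-0.2, 0, 0, 0.005, 0],
    [-0.2, 0, 0, 0.005, 0],
    [-0.2, 0, 0, 0.005, 0],
    [-0.2, 0, 0, 0.005, 0],
    [-0.2, -0.04, 0, 0.005, 0],
    [-0.2, -0.1, 0, 0.005, 0],
    [-0.2, -0.16, 0, 0.005, 0],
    [-0.2, -0.16, -0.05, 0.06, 0],
    [-0.2, -0.16, -0.05, 0.12, 0],
    [-0.2, -0.16, -0.05, 0.17, 0],
    [-0.2, -0.16, -0.05, 0.17, 0],
  ],
)

```text
time_s: 14.5
tool_pos: [0.5135, -0.3316, 0.2189]
tool_rot: [-110.4, 89.9, -176.7]
force: [0.6, 0.7, -0.6]
grip_width: 0.0348
```

```bash
python3 - <<'E'
from h import *
for c in ['scene','top']:
    im,d=read_camera(c);P=cloud(c,d)
    for t in ['latch','pad','marker_grip','ring','cross']:
      for r in regions_of(c,t)[:1]:
        q=P[r['pixels']&(d>0)]; h=q[q[:,2]>np.percentile(q[:,2],85)-.004]
        print(c,t,round(r['p'],2),len(q),'top',h.mean(0).round(4),'max',q[:,2].max())
    if c=='scene': cv2.imwrite('pics/s4.png',cv2.resize(im[100:320,140:460,::-1],None,fx=2.4,fy=2.4))
shift()
E
```

```text
scene latch 0.97 552 top [0.529  0.1996 0.1285] max 0.13432158835210017
scene pad 0.48 145 top [0.4532 0.2264 0.1153] max 0.11909050424958967
scene marker_grip 0.64 258 top [ 0.4978 -0.1553  0.0729] max 0.07692262220874113
scene ring 0.63 235 top [ 0.4756 -0.1043  0.015 ] max 0.019722528003201623
scene cross 0.59 180 top [ 0.5688 -0.3358  0.0154] max 0.0187464636085084
top latch 0.85 922 top [0.5037 0.2077 0.1229] max 0.1341946537501838
top pad 0.6 273 top [0.4481 0.2282 0.115 ] max 0.12012959849949745
top marker_grip 0.82 264 top [ 0.4923 -0.1538  0.0745] max 0.0779844867418994
top ring 0.69 308 top [ 0.4708 -0.1004  0.0157] max 0.019624120219014274
top cross 0.83 353 top [ 0.5644 -0.3343  0.016 ] max 0.020218946056123066
t 15.1 tcp [ 0.51431752 -0.32651554  0.22083467] F [-0.26  0.03  0.02]
axes x,y,z cols [[0.0, 0.913, 0.408], [-0.0, 0.408, -0.913], [-1.0, 0.0, 0.001]]
```

View pics/s4.png

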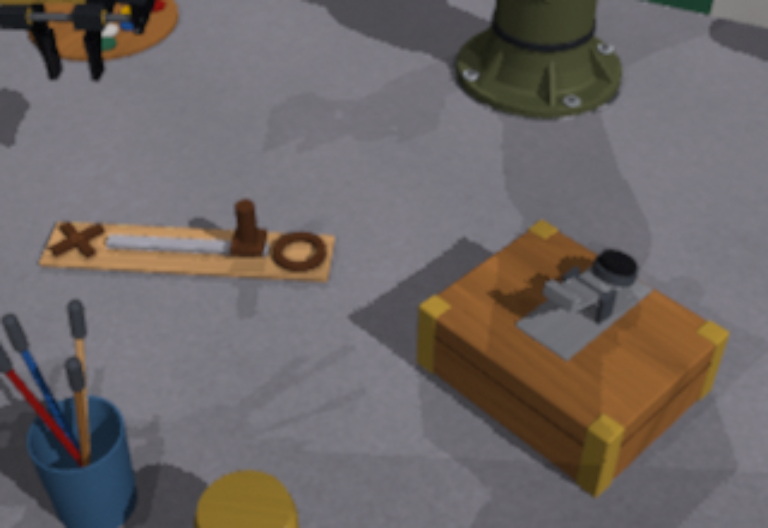

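The marker, at crop (247,235), sits against the ring at (299,250); their centres are 56–58 mm apart. The latch is still tipped, with the pad at (616,265) and z 0.115, and the gripper is clear.

```bash
python3 -c "
from cell import env
print(env.sign_off())"
```

```text
the job is handed in; nothing more can be done
None
```

The latch is good. It clicked over about 6–8 mm into a slow push, with about 7.5 N total read just before (6.3 N of it vertical). I left it clicked, slid the marker to the ring end (fit for use) until it met its hard stop with about 11 N, and handed the job in at about 15 s.

- **Latch:** after the click the pad reads z 0.115, 11 mm lower, and the tail reads about 0.134, so the plate is still tipped.
- **Marker:** its centre measures 56–58 mm from the ring's (55 mm nominal, limit 70 mm).
- **Gripper:** it is clear of everything, with wrist force near zero.

**Disagreements:** the two cameras differ by about 5 mm on absolute position but agree on these distances. The networks once labelled the cross as a pad and once as the marker; I ignored both after checking the pictures. During the push the wrist also read up to 4 N sideways, which I did not explain; the total stayed well under 12 N.

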